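Clear the stone carver's bench

ROBOT

A 6-joint arm with a two-finger parallel gripper is mounted at the origin on the work surface. World frame = base frame: x ahead of the robot, y to its left, z up, the work surface at z = 0. Lengths are in mm, angles in rad, forces in N, time in s.
With the tool pointing down it reaches from about 325 to 875 mm from the base axis. Payload 4.4 kg.
Tool frame: the origin (TCP) lies on the centre line of the jaws, within the pads' length; the fingertips stand ahead of it and the grasp point (between the pads) lies 6 mm ahead of it (ctrl.tcp_to_tips is the z of the fingertips in the tool frame, in mm); z points along the fingers, y is the direction in which the jaws open and shut (so a half turn about z gives the same grasp; the last joint's range is limited). The gripper opens to 85 mm and grips with 20 to 120 N. Pads are 22 mm wide; open, the fingers measure 114 mm over their backs; the gripper's body (76 mm by 85 mm) begins 54 mm behind the grasp point. The pads swing forward as they close: fully open they stand 13 mm farther back than shut.
Start: joints at [-1.484, 0.207, 1.542, -0, 1.393, -0.15], TCP at [135.437, -558.824, 256.282] pointing down, gripper open.
Joint ranges: [-2.73, 2.73], [-0.86, 2.22], [0.23, 2.46], [-1.11, 4.25], [0.08, 2.63], [-2.82, 2.82]. Speed limits (rad/s): [2.79, 2.79, 3.14, 3.14, 3.14, 3.14].

INTERFACE

Orientations are given as a 3x3 rotation matrix whose columns are the frame's x, y, z axes.
In Python, from plant import ctrl, sensors, optics gives the robot as it stands. Calls block until the motion is done:
- ctrl.move_ptp(position, orientation): joint-space move of the TCP to a pose.
- ctrl.move_l(position, rot=None, vel=150, threshold=None): straight line of the TCP; rot=None keeps the orientation; vel is the mean speed in mm/s. With threshold (N) it stops when the force on the tool has changed by that much, and returns True; else False.
- ctrl.set_joints(angles): joint-space move.
- ctrl.gripper_to(opening, force=None): finger opening in mm; force is the grip in N (None keeps the last); returns when the fingers have stopped.
- ctrl.hold(seconds).
- ctrl.solve_ik(position, orientation): joint angles nearest the present ones, or None.
- sensors.read_state(): the state.
- optics.grab_frame(name): name is "scene" or "top" or "wrist"; returns (picture, depth): 420x560x3 uint8, red, green, blue; 420x560 float32, mm along the optical axis (not along the pixel's ray), 0 where there is no reading.
- optics.camera_params(name): a dict with "mtx" (3x3 intrinsics, pixels), "R" (3x3) and "t" (3): a world point X has camera coordinates R X + t; the wrist camera has in their place "T_tool_cam" (4x4, takes a point from camera to tool coordinates, whose origin is the TCP and whose axes are the flange's). Camera axes: x right, y down, z forward; pixel columns grow to the right and rows downward; lengths in mm; the calibration is good to about 2 mm. A picture is of the moment at which its call begins: read the wrist's pose just before it. camera_params takes no time and is no camera call.
A pose or a line that the arm cannot do raises ctrl.MotionError and nothing moves.
- ctrl.finish_job(): hands the job in, once; it reports no verdict.
The state is a dict: "t": time; "q": joint angles; "qvel": joint speeds; "tau": joint torques, N m; "eef_pos": TCP position; "eef_rot": TCP orientation; "force": force on the tool from outside, world axes, zero at the start; "wrist_torque": the same for the moment, N m; "grip_width": finger opening in mm.
Only numpy, scipy, OpenCV 4.12 (cv2) and the standard library are available. Lean on these libraries where they do the work, as an engineer would, in place of code of your own. Each camera call takes 0.05 s, during which the arm holds its last target. There are 200 camera calls.

TASK

Clear the carver's bench: put the loose stone offcut into the wide steel pail, and stand both chisels in the narrow steel pot with their struck heads down and their cutting ends up, sticking out above the rim. Lower things in, do not throw them or let them drop from high above; do not bang the gripper against the carved slab, and leave the other tools and pieces standing and lying where they are.

Things in the scene. Friction and masses are not known exactly. Their poses are not given: they have to be found in the camera images.
- tool_pot: Narrow round steel pot, fixed to the bench: outer diameter 100 mm, wall 4 mm (mouth 92 mm), height 105 mm, floor 5 mm thick. Origin: centre of its underside. A chisel is longer than the mouth is wide, so it must be tipped steeply (some 45 degrees) to enter. It and the pail may be on either side of the bench.
- pail: Wide round steel pail for rubble, fixed to the bench: outer diameter 148 mm at the foot, 176 mm at the rim, wall 4 mm, height 110 mm, floor 5 mm thick; two small lugs on the rim. Origin: centre of its underside.
- flat_chisel: Mason's flat chisel, dark steel, 180 mm long, 0.25 kg, lying on the bench. Origin: centre of its underside. Own +x points to the cutting end, -x to the struck head. From the head: 7 mm of 13 mm round head, then a 16 x 16 mm square shank up to 130 mm from the head, then a blade 22 mm, then 28 mm wide and 6 mm thick. Its axis lies 8 mm above its underside; balance point about mid-length.
- flat_chisel_head (a point): Centre of the flat chisel's struck head end, on its axis, 90 mm from its middle.
- flat_chisel_edge (a point): Centre of the flat chisel's cutting edge, on its axis, 90 mm from its middle.
- point_chisel: Mason's point chisel, dark steel, 180 mm long, 0.25 kg, lying on the bench. Origin: centre of its underside. Own +x points to the cutting end, -x to the struck head. From the head: 7 mm of 13 mm round head, then a 16 x 16 mm square shank up to 130 mm from the head, then a cone that tapers to a point. Its axis lies 8 mm above its underside; balance point about mid-length.
- point_chisel_head (a point): Centre of the point chisel's struck head end, on its axis, 90 mm from its middle.
- point_chisel_edge (a point): The point chisel's tip, on its axis, 90 mm from its middle.
- offcut: Pale stone offcut, block 64 (own x) x 46 (own y) x 40 mm high, 0.24 kg. Lies on the bench close beside the flat chisel, its own x along the chisel, with a gap of about 10 mm that is too narrow for a finger: grip it over its two ends, and take it away before the flat chisel. Origin: centre of its underside.
- offcut_mid (a point): Middle of that block, 20 mm above its underside.
- carving: Carved stone slab with an incised leaf, 160 (x) x 240 (y) x 30 mm, fixed on the bench beyond the chisels. Not to be banged by the gripper. Origin: centre of its underside.
- wax_jar: Bystander: amber glass jar, 44 mm diameter, 70 mm high, in front of the slab. Origin: centre of its underside.
- baluster: Bystander: turned grey stone baluster, standing, 68 mm diameter, 200 mm high. Origin: centre of its underside.
- mallet: Bystander: mason's mallet standing on its round steel head (72 mm diameter, 85 mm high), wooden handle up, 200 mm high in all. Origin: centre of its underside.
- rasp: Bystander: rasp lying between the two chisels, along x, 260 mm long, 22 mm wide; wooden handle towards the robot, 22 mm high, blade 14 mm high. Origin: on its underside, in the blade 35 mm ahead of the handle.

How it is judged (in metres and radians):
At the end, for the whole second after the job is handed in: Both chisels in the pot: head within 45 mm of its axis and under 50 mm above its underside, cutting end over 100 mm above that. Offcut in the pail: middle within 80 mm of its axis and under 110 mm above its underside. All three under 0.03 m/s (horizontal distance between each of flat_chisel_head, point_chisel_head and tool_pot below 0.045 m and z of each of flat_chisel_head, point_chisel_head in the frame of tool_pot below 0.05 m and z of each of flat_chisel_edge, point_chisel_edge in the frame of tool_pot above 0.1 m and linear speed of each of flat_chisel, point_chisel, offcut below 0.03 m/s and horizontal distance between offcut_mid and pail below 0.08 m and z of offcut_mid in the frame of pail below 0.11 m); the robot touches nothing.
It fails at once if the offcut or a chisel is thrown or falls from high above (faster than 1.8 m/s) (linear speed of any of flat_chisel, point_chisel, offcut above 1.8 m/s).
It fails at once if the gripper bangs the carved slab (over 15 N) (contact force between the fingers and carving above 15 N).
It fails at once if the jar, baluster or mallet is knocked over (angle between any of wax_jar, baluster, mallet's own z axis and vertical above 0.5 rad).
It fails at once if a bystander is moved more than 30 mm (distance of any of wax_jar, baluster, mallet, rasp from where it was at the start of the episode above 0.03 m).
It also fails if it takes over 72 s, if anything falls off the work surface, if the arm or the gripper's body presses on something with over 40 N, if the wrist force passes 120 N, or if a joint passes its speed limit or range.

## Working session

There is one attempt and no reset: what is moved stays moved. The work goes in short steps, each a Python script; the robot and the scene stay as the last script left them, time stands still between calls to the robot, and variables do not carry over. Pictures are saved under pics/ and viewed, about 8 in all and at most 12, crops included, and the job is handed in when it is done.

```bash
ls; mkdir -p pics; python3 - <<'E'
from plant import ctrl,sensors,optics
import cv2,numpy as np
for n in("top","scene"):
    p,d=optics.grab_frame(n); np.savez(f"pics/{n}.npz",p=p,d=d); cv2.imwrite(f"pics/{n}.png",p[:,:,::-1])
    c=optics.camera_params(n); print(n,c['mtx'].round(1).tolist(),(-c['R'].T@c['t']).round(),c['R'][2].round(2))
print(ctrl.tcp_to_tips, sensors.read_state()['t'],optics.camera_params("wrist")['T_tool_cam'].round(2).tolist())
E
```

```text
pics
top [[383.5, 0.0, 278.3], [0.0, 383.5, 210.9], [0.0, 0.0, 1.0]] [384. -17. 946.] [ 0.22  0.02 -0.98]
scene [[380.5, 0.0, 279.9], [0.0, 380.5, 213.1], [0.0, 0.0, 1.0]] [1303.  394.  727.] [-0.68 -0.37 -0.63]
25.0 0.1 [[-0.0, -0.96, -0.28, 70.84], [1.0, -0.0, 0.0, 0.1], [-0.0, -0.28, 0.96, -118.15], [0.0, 0.0, 0.0, 1.0]]
```

View pics/top.png

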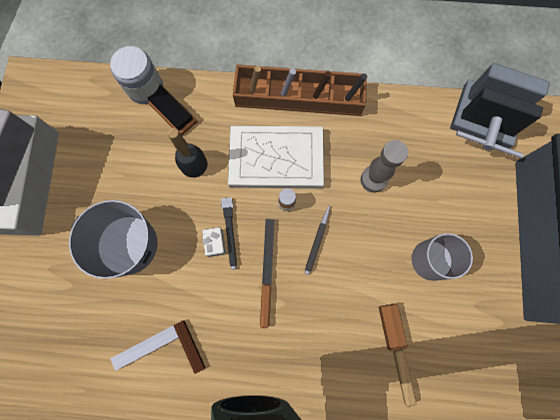

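View pics/scene.png

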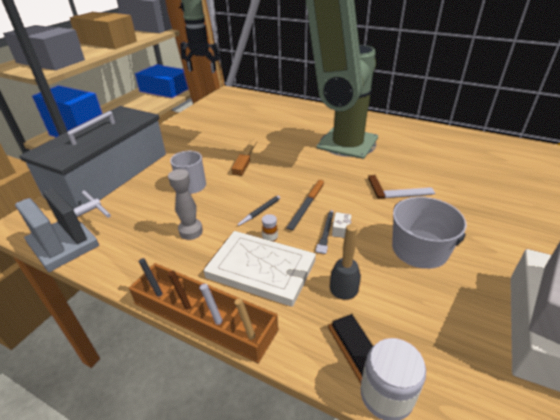

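The top view shows the flat chisel at (230,232) with its edge up-image, the offcut at (213,241), and the rasp at (267,270). The point chisel is at (318,240) with its tip at (329,207), the pot mouth is at about (449,257), and the pail is at (113,240). The scene view agrees, with the mallet at (345,270) and the baluster at (188,205). Next I measure positions from the depth in both views.

```bash
cat > h.py <<'E'
import numpy as np,cv2
from plant import ctrl,sensors,optics
def cloud(d,K,Rwc,twc):
    v,u=np.indices(d.shape); z=d
    P=np.stack([(u-K[0,2])/K[0,0]*z,(v-K[1,2])/K[1,1]*z,z],-1)
    W=P@Rwc.T+twc; W[d<=0]=np.nan; return W
def fixed(n,d):
    c=optics.camera_params(n); return cloud(d,c['mtx'],c['R'].T,-c['R'].T@c['t'])
def wrist():
    s=sensors.read_state(); p,d=optics.grab_frame("wrist"); c=optics.camera_params("wrist")
    T=np.eye(4);T[:3,:3]=s['eef_rot'];T[:3,3]=s['eef_pos'];T=T@c['T_tool_cam']
    return p,cloud(d,c['mtx'],T[:3,:3],T[:3,3])
E
python3 - <<'E'
from h import *
W={};P={}
for n in("top","scene"):
    z=np.load(f"pics/{n}.npz"); W[n]=fixed(n,z['d']); P[n]=z['p']
T=W['top']
print("table z",[np.nanmedian(T[y,x]) if 0 else T[y,x,2].round(1) for y,x in((300,220),(200,360),(330,300),(260,350))],
 [W['scene'][y,x].round(1).tolist() for y,x in((190,330),(150,280))])
boxes={'offcut':(200,224,225,256,25),'flat':(219,240,195,270,5),'point':(303,333,203,275,4),'rasp':(258,277,217,330,7),'jar':(275,299,185,212,50),
'baluster':(360,410,138,195,150),'mallet':(165,210,125,180,40),'carving':(225,328,122,190,22)}
wb={}
for k,(a,b,c,d,h) in boxes.items():
    q=T[c:d,a:b].reshape(-1,3); q=q[q[:,2]>h]
    r=cv2.minAreaRect(q[:,:2].astype(np.float32)); print(k,len(q),np.round(r[0]),np.round(r[1]),round(r[2],1),'z',np.percentile(q[:,2],[50,95]).round(1))
    # same area in scene cloud
    m=W['scene'].reshape(-1,3); bx=cv2.boxPoints((r[0],(r[1][0]+12,r[1][1]+12),r[2]))
    lo,hi=bx.min(0),bx.max(0); s=m[(m[:,2]>h)&(m[:,0]>lo[0])&(m[:,0]<hi[0])&(m[:,1]>lo[1])&(m[:,1]<hi[1])]
    if len(s)>5:
        r=cv2.minAreaRect(s[:,:2].astype(np.float32)); print('   scene',len(s),np.round(r[0]),np.round(r[1]),round(r[2],1),'z',np.percentile(s[:,2],[50,95]).round(1))
for k,(x0,x1,y0,y1,h) in {'pot':(200,450,-480,-250,98),'pail':(200,500,200,500,103)}.items():
  for n in W:
    m=W[n].reshape(-1,3); q=m[(m[:,0]>x0)&(m[:,0]<x1)&(m[:,1]>y0)&(m[:,1]<y1)&(m[:,2]>h)]
    c,r=cv2.minEnclosingCircle(q[:,:2].astype(np.float32)); print(k,n,len(q),np.round(c),round(r,1),q[:,2].max().round())
E
```

```text
table z [np.float64(-2.6), np.float64(0.8), np.float64(-1.8), np.float64(-3.2)] [[327.9, 56.1, -1.9], [163.9, -213.8, -1.4]]
offcut 526 [503. 157.] [64. 48.] 13.8 z [38.9 41.9]
   scene 263 [504. 158.] [66. 47.] 14.2 z [38.6 40.9]
flat 699 [529. 131.] [179.  39.] 10.2 z [14.2 39.2]
   scene 603 [528. 146.] [181.  69.] 9.7 z [15.3 40.3]
point 423 [534. -96.] [ 16. 180.] 75.6 z [14.2 16.9]
   scene 242 [533. -95.] [ 17. 177.] 75.7 z [12.4 15.8]
rasp 994 [444.  21.] [260.  22.] 2.3 z [14.6 22.5]
   scene 431 [445.  22.] [260.  24.] 2.2 z [13.2 21.3]
jar 235 [619. -12.] [39. 38.] 4.8 z [68.7 71.2]
   scene 167 [621. -12.] [40. 38.] 69.5 z [67.7 70.5]
baluster 581 [ 698. -228.] [51. 52.] 4.4 z [198.4 200.6]
   scene 410 [ 701. -227.] [51. 51.] 79.2 z [192.3 199.8]
mallet 915 [695. 232.] [55. 71.] 38.4 z [ 83.6 198.6]
   scene 1183 [709. 238.] [68. 61.] 71.0 z [ 83.4 197. ]
carving 5634 [725.  24.] [184. 240.] 4.2 z [29.  31.8]
   scene 4741 [716.  24.] [204. 240.] 4.0 z [28.6 31.8]Traceback (most recent call last):
  File "<stdin>", line 22, in <module>
    return umr_maximum(a, axis, None, out, keepdims, initial, where)
ValueError: zero-size array to reduction operation maximum which has no identity
```

```bash
python3 - <<'E'
from h import *
W={n:fixed(n,np.load(f"pics/{n}.npz")['d']) for n in("top","scene")}
for k,(x0,x1,y0,y1,h) in {'pot':(380,600,-500,-280,97),'pail':(380,660,270,500,102)}.items():
  for n in W:
    m=W[n].reshape(-1,3); q=m[(m[:,0]>x0)&(m[:,0]<x1)&(m[:,1]>y0)&(m[:,1]<y1)&(m[:,2]>h)]
    c,r=cv2.minEnclosingCircle(q[:,:2].astype(np.float32)); print(k,n,len(q),np.round(c),round(r,1),q[:,2].max().round(),
      np.percentile(q[:,:2],[1,50,99],axis=0).round().tolist())
for k,c0,u,wmax in(('flat',(529,131),12,16),('point',(533.5,-95.5),-14.4,16)):
  for n in W:
    a=np.radians(u);m=W[n].reshape(-1,3);e=m[:,:2]-c0;s=e@[np.cos(a),np.sin(a)];t=e@[-np.sin(a),np.cos(a)]
    g=(abs(s)<110)&(t<22)&(t>-40)&(m[:,2]>5)&(m[:,2]<22)
    if k=='flat': # exclude offcut by distance to its rect
        b=np.radians(13.9);o=m[:,:2]-(503.5,157.5);g&=~((abs(o@[np.cos(b),np.sin(b)])<38)&(abs(o@[-np.sin(b),np.cos(b)])<27))
    q=m[g];print(k,n,len(q),cv2.minAreaRect(q[:,:2].astype(np.float32)))
    for lo in range(-110,110,20):
        h=(s[g]>=lo)&(s[g]<lo+20)
        if h.sum()>3:print('  ',lo,h.sum(),'t',np.percentile(t[g][h],[3,97]).round(1),'z',np.median(q[h,2]).round(1), end=';')
    print()
E
```

```text
pot top 353 [ 506. -377.] 50.3 108.0 [[458.0, -426.0], [504.0, -381.0], [554.0, -328.0]]
pot scene 158 [ 506. -377.] 52.1 106.0 [[458.0, -426.0], [507.0, -374.0], [557.0, -327.0]]
pail top 689 [480. 373.] 92.6 113.0 [[394.0, 286.0], [476.0, 397.0], [566.0, 460.0]]
pail scene 515 [480. 373.] 92.7 112.0 [[394.0, 288.0], [479.0, 380.0], [568.0, 460.0]]
flat top 550 ((531.584716796875, 119.98246765136719), (179.93280029296875, 27.667299270629883), 14.015753746032715)
   -90 54 t [-17.1  -2.7] z 13.5;   -70 57 t [-16.7  -2. ] z 15.0;   -50 54 t [-16.5  -1.3] z 14.7;   -30 55 t [-16.8  -1.6] z 14.4;   -10 53 t [-16.8  -1.5] z 14.9;   10 53 t [-16.5  -1.8] z 14.9;   30 63 t [-19.2   1. ] z 12.7;   50 75 t [-20.7   3.4] z 11.8;   70 86 t [-21.8   5. ] z 10.1;
flat scene 305 ((532.193359375, 123.7446517944336), (180.88528442382812, 27.822643280029297), 11.692392349243164)
   -90 15 t [-15.5  -3. ] z 13.9;   -70 22 t [-15.7  -1.4] z 14.5;   -50 28 t [-16.3  -1. ] z 14.2;   -30 25 t [-15.9  -1.3] z 14.3;   -10 31 t [-15.7  -0.7] z 14.3;   10 30 t [-15.8  -0.6] z 14.1;   30 35 t [-17.3   2. ] z 
[... 153 characters left out ...]
37658691406), 75.58856201171875)
   -90 50 t [-8.   6.4] z 13.7;   -70 52 t [-8.1  6.4] z 14.7;   -50 55 t [-8.6  6.6] z 14.9;   -30 54 t [-8.6  6.6] z 15.1;   -10 54 t [-8.3  6.8] z 14.5;   10 51 t [-7.7  6.6] z 15.0;   30 48 t [-7.7  6.2] z 14.4;   50 35 t [-6.   4.8] z 11.7;   70 19 t [-3.7  2.1] z 9.2;
point scene 235 ((533.0567626953125, -94.83580780029297), (16.676284790039062, 176.6395263671875), 75.70133209228516)
   -90 21 t [-6.6  7. ] z 11.5;   -70 27 t [-6.3  7.7] z 13.5;   -50 31 t [-6.9  8.2] z 13.0;   -30 29 t [-6.   8.5] z 13.0;   -10 28 t [-6.   8.5] z 13.1;   10 32 t [-6.1  8.7] z 13.9;   30 33 t [-6.5  7. ] z 12.6;   50 20 t [-5.   5.2] z 10.9;   70 14 t [-3.9  2.6] z 8.4;
```

```bash
cat >> h.py <<'E'
def ax(deg): a=np.radians(deg); return np.array([np.cos(a),np.sin(a),0])
Z=np.array([0,0,1.])
def rot(b,th):  # tool heading b, tilt th deg: x=chisel edge direction, z=approach
    t=np.radians(th); x=np.cos(t)*b+np.sin(t)*Z; z=np.sin(t)*b-np.cos(t)*Z
    return np.column_stack([x,np.cross(z,x),z])
POT=np.array([506.,-377,0]);PAIL=np.array([480.,373,0])
OFF=np.array([503.5,157.5,0]);FLAT=np.array([531.,122.3,0]);PNT=np.array([533.5,-95.7,0])
AF,AP,AO=12.3,-14.4,13.5
def tcp_for_head(head,b,th,s,d): # TCP so that the head end is at 'head'
    R=rot(b,th); return head+(90+s)*R[:,0]-d*R[:,2],R
E
python3 - <<'E'
from h import *
print(sensors.read_state()['eef_rot'].round(2).tolist())
f=lambda p,R:(lambda q:None if q is None else np.round(q,2).tolist())(ctrl.solve_ik(p,R))
for nm,c,a in(('flat',FLAT,AF),('pnt',PNT,AP)):
    for z in(28,300): print(nm,z,f(c+27*ax(a)+[0,0,z],rot(ax(a),0)))
for da in(90,-90): print('off',f(OFF+[0,0,28],rot(ax(AO+da),0)),[ (h,f(PAIL+[0,0,60],rot(ax(h),0)) is not None) for h in(-60,0,37,90,130)])
for h in range(-120,61,15):
    print(h,[th for th in(45,55,60,65,70,75,80) if all(ctrl.solve_ik(*tcp_for_head(POT+[0,0,z]-15*ax(h),ax(h),th,27,20)) is not None for z in(20,130))])
print(f(*tcp_for_head(POT+[0,0,20],ax(-36),65,27,20)),f(*tcp_for_head(POT+[0,0,130],ax(-36),65,27,20)))
E
```

```text
[[0.97, 0.24, -0.0], [0.24, -0.97, 0.0], [0.0, -0.0, -1.0]]
flat 28 [0.07, 0.49, 1.7, -0.0, 0.95, 1.43]
flat 300 [0.07, 0.17, 1.49, -0.0, 1.48, 1.43]
pnt 28 [-0.33, 0.48, 1.71, -0.0, 0.95, 1.49]
pnt 300 [-0.33, 0.16, 1.5, -0.0, 1.48, 1.49]
off [0.14, 0.41, 1.82, -0.0, 0.91, -0.1] [(-60, False), (0, True), (37, True), (90, True), (130, True)]
off None [(-60, False), (0, True), (37, True), (90, True), (130, True)]
-120 [55, 60]
-105 []
-90 []
-75 []
-60 [70, 75, 80]
-45 [45, 55, 65, 70, 75, 80]
-30 [45, 55, 60, 65, 70, 75, 80]
-15 [45, 55, 60, 65, 70, 75, 80]
0 [45, 55, 60, 65, 70, 75, 80]
15 [45, 55, 60, 65, 70, 75, 80]
30 [45, 55, 60, 65, 70, 75, 80]
45 [45, 55, 60, 65, 70, 75, 80]
60 [45, 55, 60, 65, 70, 75, 80]
[-0.87, 0.35, 2.13, 2.69, 0.51, -1.27] [-0.87, 0.09, 2.11, 2.25, 0.28, -0.8]
```

```bash
python3 - <<'E'
from h import *
R=rot(ax(AO+90),0)
ctrl.gripper_to(85,40)
ctrl.move_ptp(OFF+[0,0,230],R)
p,W=wrist(); cv2.imwrite('pics/w1.png',p[:,:,::-1])
q=W.reshape(-1,3); m=(q[:,2]>30)&(q[:,2]<50)&(np.linalg.norm(q[:,:2]-OFF[:2],axis=1)<45); q=q[m]
r=cv2.minAreaRect(q[:,:2].astype(np.float32)); print(len(q),r,np.median(q[:,2]))
c=np.array([*r[0],0])
print('t',sensors.read_state()['t'])
if np.linalg.norm(c-OFF)<10:
    ctrl.move_l(c+[0,0,60],R,vel=200)
    print(ctrl.move_l(c+[0,0,28],R,vel=80,threshold=8), sensors.read_state()['eef_pos'].round(1))
    ctrl.gripper_to(50,50); print(sensors.read_state()['grip_width'])
    ctrl.move_l(c+[0,0,240],R,vel=200)
    s=sensors.read_state(); print(s['t'],s['grip_width'],s['force'].round(1),s['q'].round(2))
f=lambda p,R:(lambda q:None if q is None else np.round(q,2).tolist())(ctrl.solve_ik(p,R))
for h in(-30,-15,0,15,30,45,60): print(h,[f(*tcp_for_head(POT+[0,0,z]-15*ax(h),ax(h),70,27,20)) for z in(20,130)])
E
```

```text
4030 ((501.5368347167969, 158.4238739013672), (63.67741775512695, 48.638118743896484), 14.212869644165039) 40.70054187854561
t 3.2
False [501.1 158.4  27.4]
63.27259241682231
6.2833 63.4405401356843 [-0.8 -0.7 -2.7] [ 0.14  0.12  1.68  0.    1.34 -0.09]
-30 [[-0.96, 0.37, 2.2, 2.49, 0.72, -1.22], [-0.96, 0.07, 2.19, 2.18, 0.51, -0.83]]
-15 [[-1.11, 0.4, 2.13, 1.99, 0.88, -0.99], [-1.11, 0.13, 2.13, 1.75, 0.8, -0.62]]
0 [[-1.2, 0.47, 2.01, 1.64, 1.07, -0.86], [-1.2, 0.22, 2.01, 1.5, 1.07, -0.57]]
15 [[-1.23, 0.55, 1.86, 1.38, 1.26, -0.79], [-1.23, 0.34, 1.85, 1.32, 1.31, -0.57]]
30 [[-1.23, 0.64, 1.68, 1.2, 1.46, -0.76], [-1.23, 0.46, 1.68, 1.18, 1.53, -0.58]]
45 [[-1.19, 0.74, 1.49, 1.05, 1.65, -0.76], [-1.19, 0.57, 1.49, 1.07, 1.74, -0.61]]
60 [[-1.14, 0.84, 1.3, 0.92, 1.85, -0.78], [-1.14, 0.69, 1.3, 0.96, 1.94, -0.65]]
```

View pics/w1.png

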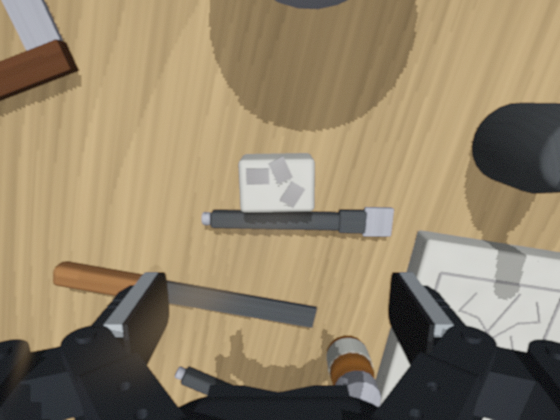

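The wrist view shows the offcut at (277,183), with the flat chisel beside it from (207,220) to (390,222). The offcut is now gripped (63.4 mm wide, 2.7 N). Next it goes into the pail, then I pick up the flat chisel.

```bash
cat >> h.py <<'E'
def chisel(C,deg):
    """wrist look: chisel centre and angle; shank strip fit"""
    p,W=wrist(); q=W.reshape(-1,3); q=q[np.isfinite(q[:,0])]
    e=q[:,:2]-C[:2]; u=ax(deg)[:2]; n=np.array([-u[1],u[0]]); s,t=e@u,e@n
    z0=np.median(q[(abs(s)<110)&(abs(t)>22)&(abs(t)<30)&(q[:,2]<8),2])
    m=(abs(s)<105)&(abs(t)<22)&(q[:,2]>z0+5)&(q[:,2]<30); s,t,z=s[m],t[m],q[m,2]
    sm=(np.percentile(s,.3)+np.percentile(s,99.7))/2
    k=(s-sm>-80)&(s-sm<36); b=np.arange(-80,36,8); x=[];y=[]
    for lo in b:
        j=(s-sm>=lo)&(s-sm<lo+8)
        if j.sum()>5: x.append(lo+4+sm); y.append((np.percentile(t[j],3)+np.percentile(t[j],97))/2)
    f=np.polyfit(x,y,1); c=C[:2]+sm*u+np.polyval(f,sm)*n
    print('chisel n',m.sum(),'s range',np.percentile(s,[.3,99.7]).round(1),'res',np.std(np.array(y)-np.polyval(f,x)).round(2),'bench',z0.round(1),'top',np.median(z[k]).round(1))
    return p,np.array([*c,0]),deg+np.degrees(np.arctan(f[0]))
def pick(C,deg,s=27,z=27):
    R=rot(ax(deg),0); g=C+s*ax(deg)
    ctrl.gripper_to(45,60); ctrl.move_l(g+[0,0,60],R,vel=200)
    print('touch',ctrl.move_l(g+[0,0,z],R,vel=80,threshold=8),sensors.read_state()['eef_pos'].round(1))
    ctrl.gripper_to(5,90); ctrl.move_l(g+[0,0,300],R,vel=200)
    st=sensors.read_state(); print('t',st['t'],'w',st['grip_width'],'F',st['force'].round(1),'M',st['wrist_torque'].round(2))
E
python3 - <<'E'
from h import *
R=rot(ax(115),0)
ctrl.move_ptp(PAIL+[0,0,240],R)
print(ctrl.move_l(PAIL+[0,0,55],R,vel=180,threshold=10),sensors.read_state()['eef_pos'].round(1))
ctrl.gripper_to(85); ctrl.move_l(PAIL+[0,0,230],R,vel=250)
ctrl.move_ptp(FLAT+[-30,0,230],rot(ax(AF),0))
p,C,a=chisel(FLAT,AF); cv2.imwrite('pics/w2.png',p[:,:,::-1]); print(C,a,sensors.read_state()['t'])
if np.linalg.norm(C-FLAT)<10 and abs(a-AF)<4: pick(C,a)
p,d=optics.grab_frame("scene"); cv2.imwrite('pics/s2.png',p[:,:,::-1])
E
```

```text
False [481.3 373.5  56.5]
chisel n 4404 s range [-89.4  88.4] res 0.14 bench 0.6 top 16.3
[530.32426728 123.04005853   0.        ] 12.20490560470277 10.7917
touch False [556.2 128.7  26.3]
t 14.775 w 13.188978635240932 F [ 0.3 -0.2 -3.3] M [ 0.04 -0.03 -0.04]
```

View pics/s2.png

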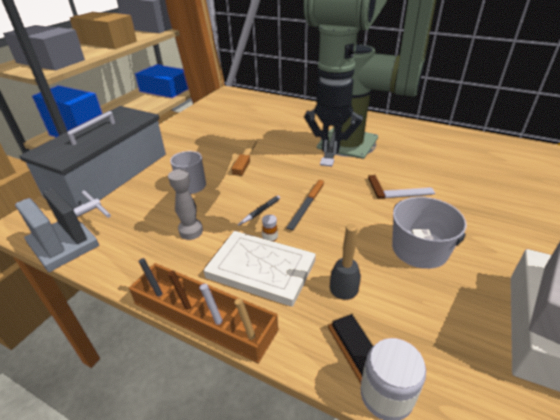

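The scene view shows the offcut in the pail at about (422,235) and the flat chisel held at about (330,155). Next I tilt it and lower it into the pot.

```bash
cat >> h.py <<'E'
def carry(lat,b=ax(0),th=70,s=27,d=18,back=14):
    """bring the held chisel over the pot, tilted; lat = sideways offset of the head"""
    n=np.cross(Z,b); H=POT+lat*n-back*b
    p,R=tcp_for_head(H+[0,0,150],b,th,s,d)
    ctrl.move_ptp(POT+[-40,110,300],rot(b,0))
    try: ctrl.move_l(p,R,vel=110)
    except ctrl.MotionError as e: print('ptp',e); ctrl.move_ptp(p,R)
    st=sensors.read_state(); print('t',st['t'],st['eef_pos'].round(1),p.round(1),'w',st['grip_width'],'q',st['q'].round(2))
    return H
E
python3 - <<'E'
from h import *
carry(-18)
for n in('scene','top'):
    p,d=optics.grab_frame(n); np.savez(f"pics/{n}3.npz",p=p,d=d)
    cv2.imwrite(f'pics/{n}3.png',cv2.resize(p[110:260,120:320] if n=='scene' else p[180:330,360:560],None,fx=3,fy=3,interpolation=cv2.INTER_CUBIC)[:,:,::-1])
E
python3 -c "
import cv2,numpy as np
a,b=cv2.imread('pics/scene3.png'),cv2.imread('pics/top3.png');cv2.imwrite('pics/c3.png',cv2.resize(np.hstack([a[:,:570],b[:,:600]]),None,fx=.66,fy=.66))"
```

```text
t 17.95 [ 515.4 -394.9  266.7] [ 515.1 -395.   266.1] w 13.585661213705121 q [-1.21  0.21  1.96  1.47  1.08 -0.51]
```

View pics/c3.png

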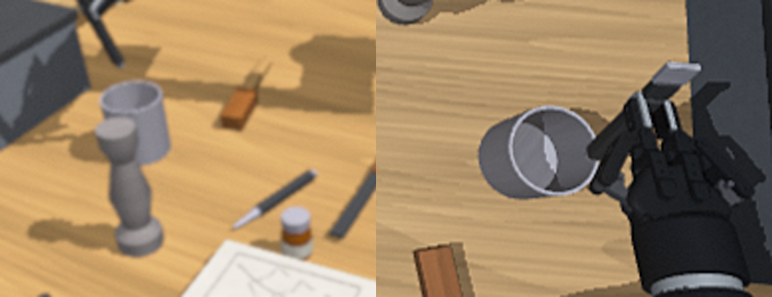

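The left panel only shows the pot and baluster. The right panel shows the tilted gripper right of the mouth, with the blade at (670,75) and something hanging at about (615,190). I check where the chisel really is from depth before lowering it.

```bash
python3 - <<'E'
from h import *
st=sensors.read_state();R=st['eef_rot'];g=st['eef_pos']+18*R[:,2];u=R[:,0]
print('pred head',(g-117*u).round(),'edge',(g+63*u).round())
for n in('top','scene'):
    c=optics.camera_params(n)
    pr=lambda X:(lambda k:(k[:2]/k[2]).round())(c['mtx']@(c['R']@X+c['t']))
    print(n,'head px',pr(g-117*u),'edge px',pr(g+63*u),'pot rim px',pr(POT+[0,0,105]))
    z=np.load(f'pics/{n}3.npz');W=fixed(n,z['d']).reshape(-1,3)
    rel=(W-g)@R; m=(abs(rel[:,1])<18)&(rel[:,0]<90)&(rel[:,0]>-130)&(abs(rel[:,2])<35)&((rel[:,0]>30)|(rel[:,0]<-28))
    for lo in range(-130,90,15):
        k=m&(rel[:,0]>=lo)&(rel[:,0]<lo+15)
        if k.sum()>3: print('  ',lo,k.sum(),np.median(rel[k],0).round(1))
p=np.load('pics/scene3.npz')['p'][40:240,60:330]; cv2.imwrite('pics/c4.png',cv2.resize(p,None,fx=2.8,fy=2.8,interpolation=cv2.INTER_CUBIC)[:,:,::-1])
E
```

```text
pred head [ 492. -395.  151.] edge [ 554. -395.  320.]
top head px [468. 260.] edge px [516. 213.] pot rim px [450. 255.]
   -130 4 [-115.7   -0.4   -3. ]
   -115 31 [-104.9   -5.7   -2.3]
   -100 40 [-91.8  -6.1  -2.5]
   -85 39 [-77.3  -6.6  -1.3]
   -70 38 [-61.6  -6.7  -0.2]
   -55 42 [-46.4  -6.5  -0.5]
   -40 26 [-35.   -6.8   1.5]
   20 30 [32.6 -2.2 -1.8]
   35 103 [41.8 -2.   0.3]
   50 123 [58.8 -1.   0.7]
scene head px [181. 142.] edge px [155.  98.] pot rim px [185. 158.]
   -130 4 [-116.    -2.9    6.7]
   -115 16 [-105.6   -5.     7.8]
   -100 25 [-91.5  -5.6   8.7]
   -85 22 [-78.4  -5.2   8.2]
   -70 29 [-63.8  -5.8   8.2]
   -55 24 [-47.2  -5.1   9. ]
   -40 25 [-34.6  -5.7   8.3]
   20 10 [32.7 -8.4  7.4]
   35 38 [42.  -3.7  5.5]
   50 37 [58.3 -0.7  4.9]
```

View pics/c4.png

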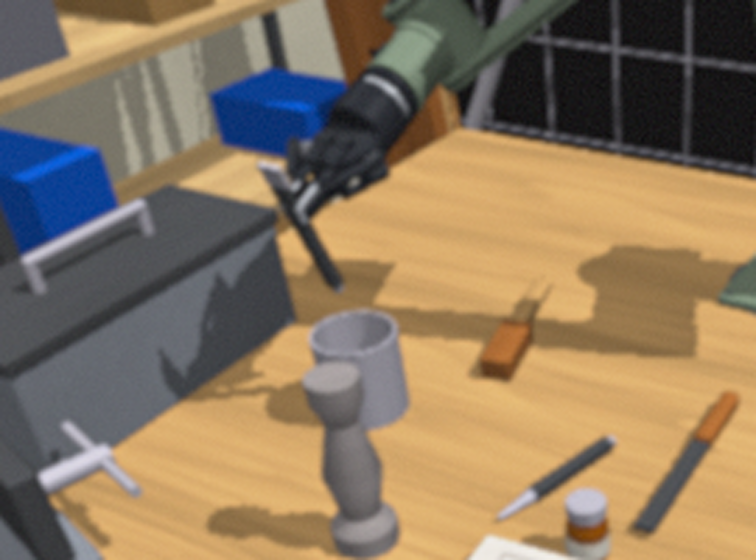

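The depth points match the predicted chisel axis in both views, so it hasn't slipped and the head is over the mouth (head at px (468,260) in the top view). The picture confirms it. Next I lower it.

```bash
cat >> h.py <<'E'
def lower(H,b=ax(0),th=70,s=27,d=18,hz=18,op=34):
    p,R=tcp_for_head(H+[0,0,hz],b,th,s,d)
    print('touch',ctrl.move_l(p,R,vel=130,threshold=10),sensors.read_state()['eef_pos'].round(1),p.round(1),sensors.read_state()['force'].round(1))
    ctrl.gripper_to(op); ctrl.hold(0.3)
    q=sensors.read_state()['eef_pos']-70*R[:,2]+[0,0,10]; ctrl.move_l(q,R,vel=150); ctrl.move_l(q+[0,0,130],R,vel=250)
    st=sensors.read_state(); print('t',st['t'],st['q'].round(2))
def look(name,x0=400,x1=540,y0=180,y1=330):
    p,d=optics.grab_frame("top"); W=fixed("top",d); np.savez(f'pics/{name}.npz',p=p,d=d)
    s,_=optics.grab_frame("scene")
    a=cv2.resize(p[190:310,390:530],(490,420),interpolation=cv2.INTER_CUBIC); b=cv2.resize(s[90:230,130:230],(300,420),interpolation=cv2.INTER_CUBIC)
    cv2.imwrite(f'pics/{name}.png',np.hstack([a,b])[:,:,::-1])
    q=W.reshape(-1,3); k=(q[:,2]>112)&(np.linalg.norm(q[:,:2]-POT[:2],axis=1)<110)&(q[:,2]<200); q=q[k]
    print('above rim',k.sum()); 
    if k.sum(): print(q[q[:,2].argmax()].round(),np.median(q,0).round(),q.min(0).round(),q.max(0).round())
E
python3 - <<'E'
from h import *
b=ax(0);n=np.cross(Z,b);lower(POT-18*n-14*b)
ctrl.move_ptp(PNT+[-30,0,230],rot(ax(AP),0))
look('p5')
p,C,a=chisel(PNT,AP); print(C,a,sensors.read_state()['t'])
if np.linalg.norm(C-PNT)<10 and abs(a-AP)<4: pick(C,a)
E
```

```text
touch False [ 515.4 -395.5  135. ] [ 515.1 -395.   134.1] [ 0.4  0.2 -2.5]
t 21.1583 [-1.35  0.1   2.02  1.37  1.21 -0.47]
above rim 178
[ 530. -310.  158.] [ 533. -329.  139.] [ 520. -353.  113.] [ 554. -309.  158.]
chisel n 3222 s range [-90.3  85.9] res 0.14 bench 0.6 top 16.2
[531.10289233 -96.08888244   0.        ] -14.390038325859463 22.9917
touch False [ 556.8 -102.7   26.3]
t 26.7667 w 13.820604116045697 F [ 0.  -0.1 -2.1] M [-0.03 -0.14 -0.01]
```

View pics/p5.png

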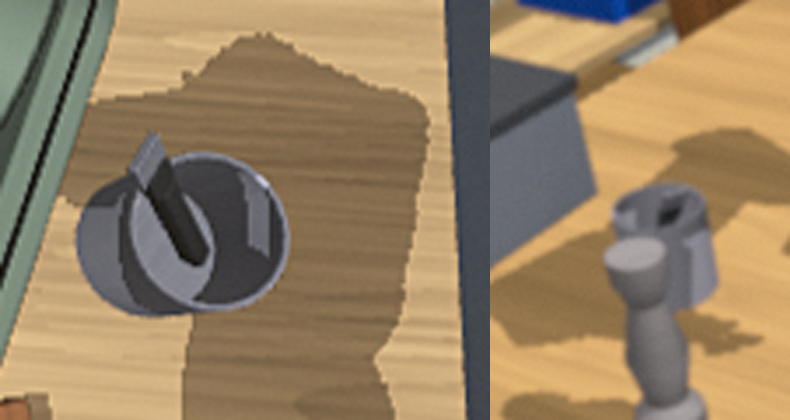

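The flat chisel stands in the pot, leaning toward +y. Its tip is at (150,150) in the left panel, with the head on the floor at (200,255). I find its axis from that frame, to choose a free place for the second.

```bash
python3 - <<'E'
from h import *
z=np.load('pics/p5.npz');W=fixed('top',z['d'])
for X,Y in((150,150),(160,185),(175,215),(190,245),(198,258),(200,268),(215,275),(225,240)):
    u,v=390+X*140/490,190+Y*120/420; print((X,Y),W[int(round(v)),int(round(u))].round())
E
```

```text
(150, 150) [ 543. -323.  150.]
(160, 185) [ 527. -340.  123.]
(175, 215) [ 515. -361.   91.]
(190, 245) [ 501. -387.   51.]
(198, 258) [ 495. -405.   25.]
(200, 268) [ 491. -414.    3.]
(215, 275) [ 486. -419.   13.]
(225, 240) [ 509. -424.   20.]
```

```bash
python3 - <<'E'
from h import *
H=carry(-21,th=80,back=-14)
print(H)
lower(H,th=80,hz=26)
ctrl.move_ptp(PNT+[-120,0,300],rot(ax(AP),0))
look('p6')
print(sensors.read_state()['t'])
E
```

```text
t 29.3833 [ 522.9 -397.8  269. ] [ 522.6 -398.   268.3] w 13.498926938497885 q [-1.22  0.31  1.97  1.66  1.19 -0.7 ]
[ 520. -398.    0.]
touch True [ 521.7 -395.9  146. ] [ 522.6 -398.   144.3] [-1.6  1.1 -3.8]
t 32.1917 [-1.37  0.18  2.05  1.55  1.31 -0.64]
above rim 270
[ 543. -334.  175.] [ 532. -333.  137.] [ 514. -365.  112.] [ 546. -306.  175.]
34.0583
```

View pics/p6.png

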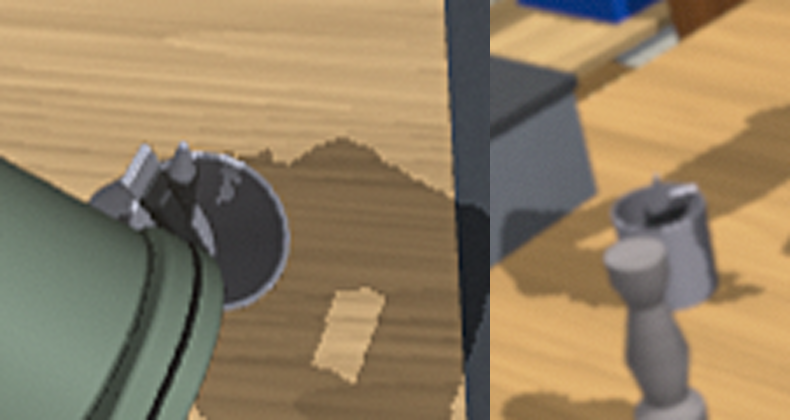

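Both cutting ends stick out of the pot (blade at (145,175), point at (183,155)), but the arm hides the heads. I move it aside and run a final check.

```bash
python3 - <<'E'
from h import *
ctrl.move_ptp(np.array([450,80,300.]),rot(ax(0),0))
look('p7')
z=np.load('pics/p7.npz');W=fixed('top',z['d']);p=z['p']
q=W.reshape(-1,3);g=p.reshape(-1,3).max(1)
k=(np.linalg.norm(q[:,:2]-POT[:2],axis=1)<75)&(g<75)
for lo in range(10,180,20):
    j=k&(q[:,2]>=lo)&(q[:,2]<lo+20)
    if j.sum()>2: print(lo,j.sum(),np.percentile(q[j],[5,50,95],axis=0).round().tolist())
for nm,x,y,h in(('baluster',698,-228,150),('mallet',695,232,40),('jar',619,-12,50)):
    m=(q[:,2]>h)&(np.linalg.norm(q[:,:2]-[x,y],axis=1)<60); 
    if m.sum()>5: print(nm,m.sum(),np.round(cv2.minAreaRect(q[m,:2].astype(np.float32))[0]))
m=(np.linalg.norm(q[:,:2]-PAIL[:2],axis=1)<62)&(q[:,2]>25)&(q[:,2]<100); print('in pail',m.sum(),np.median(q[m],0).round())
print(sensors.read_state()['t'],sensors.read_state()['grip_width'])
E
```

```text
above rim 267
[ 544. -333.  173.] [ 532. -334.  138.] [ 514. -366.  112.] [ 547. -306.  173.]
10 222 [[471.0, -423.0, 11.0], [502.0, -405.0, 21.0], [539.0, -328.0, 29.0]]
30 235 [[460.0, -423.0, 31.0], [504.0, -404.0, 40.0], [543.0, -328.0, 49.0]]
50 168 [[459.0, -414.0, 51.0], [504.0, -380.0, 59.0], [548.0, -331.0, 69.0]]
70 183 [[460.0, -391.0, 71.0], [504.0, -347.0, 80.0], [550.0, -328.0, 89.0]]
90 123 [[463.0, -375.0, 90.0], [512.0, -349.0, 96.0], [530.0, -328.0, 107.0]]
110 85 [[515.0, -361.0, 112.0], [527.0, -345.0, 120.0], [537.0, -332.0, 128.0]]
130 31 [[518.0, -343.0, 131.0], [528.0, -331.0, 135.0], [539.0, -320.0, 141.0]]
baluster 580 [ 698. -228.]
mallet 915 [696. 232.]
jar 234 [619. -12.]
in pail 0 [nan nan nan]
34.9083 34.369618991528945
  return _methods._mean(a, axis=axis, dtype=dtype,
  ret = um.true_divide(
```

View pics/p7.png

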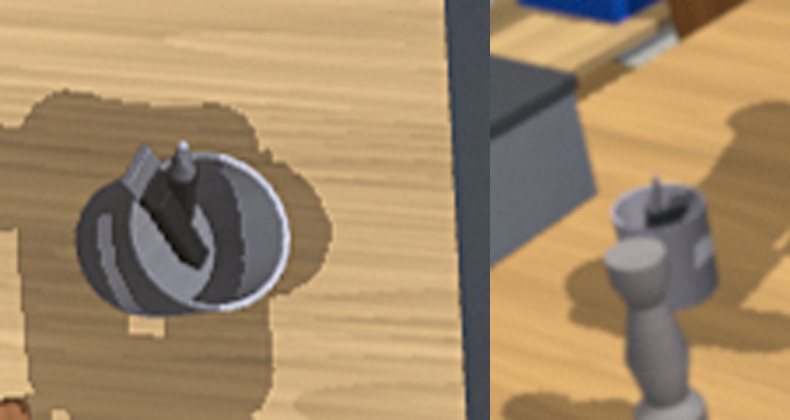

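The blade is at (145,165) and the point at (183,150), with the chisels lying side by side into the pot. The pail check found no points, possibly because the arm hides it, so I check the point chisel's axis and the pail once more.

```bash
python3 - <<'E'
from h import *
z=np.load('pics/p7.npz');W=fixed('top',z['d']);p=z['p']
for Y in range(145,275,10):
    v=int(round(190+Y*120/420)); print(Y,[ (int((u-390)*3.5),*W[v,u].round().astype(int).tolist(),int(p[v,u].mean())) for u in range(434,454,2)])
ctrl.move_ptp(np.array([420,-60,300.]),rot(ax(-10),0))
a,d=optics.grab_frame('top');s,ds=optics.grab_frame('scene')
cv2.imwrite('pics/p8.png',cv2.resize(a[20:330,50:500],(800,551))[:,:,::-1])
for n,dd in(('top',d),('scene',ds)):
    q=fixed(n,dd).reshape(-1,3);m=(np.linalg.norm(q[:,:2]-PAIL[:2],axis=1)<60)&(q[:,2]>25)&(q[:,2]<90)
    print(n,m.sum(),np.nanmedian(q[m],0).round() if m.any() else '')
E
```

```text
145 [(154, 578, -385, -3, 106), (161, 579, -390, -2, 104), (168, 579, -394, -1, 106), (175, 579, -400, -2, 110), (182, 544, -333, 173, 212), (189, 580, -409, -1, 99), (196, 581, -414, -1, 102), (203, 581, -419, -1, 103), (210, 581, -424, -1, 101), (217, 582, -429, -1, 108)]
155 [(154, 541, -327, 147, 114), (161, 571, -389, 0, 99), (168, 571, -394, -1, 97), (175, 541, -336, 154, 69), (182, 540, -338, 160, 117), (189, 541, -344, 156, 119), (196, 552, -370, 103, 130), (203, 552, -375, 103, 128), (210, 553, -379, 103, 139), (217, 553, -383, 104, 157)]
165 [(154, 537, -330, 137, 115), (161, 543, -347, 106, 144), (168, 539, -343, 128, 87), (175, 537, -342, 140, 63), (182, 536, -344, 147, 106), (189, 537, -348, 145, 117), (196, 540, -359, 129, 56), (203, 551, -386, 77, 70), (210, 550, -389, 80, 70), (217, 550, -391, 86, 63)]
175 [(154, 530, -330, 137, 56), (161, 532, -338, 129, 48), (168, 534, -345, 121, 44), (175, 533, -346, 131, 75), (182, 533, -349, 133, 94), (189, 533, -354, 132, 110), (196, 537, -366, 113, 49), (203, 548, -395, 54, 68), (210, 547, -397, 60, 66), (217, 546, -399, 67, 65
[... 1863 characters left out ...]
, 73), (210, 508, -420, 6, 142), (217, 508, -423, 11, 56)]
255 [(154, 498, -383, 1, 134), (161, 498, -387, 5, 134), (168, 498, -392, 4, 142), (175, 499, -396, 6, 114), (182, 497, -392, 27, 24), (189, 496, -393, 37, 41), (196, 496, -398, 34, 48), (203, 498, -407, 25, 56), (210, 501, -421, 4, 146), (217, 501, -423, 10, 54)]
265 [(154, 490, -382, 3, 135), (161, 491, -388, 2, 139), (168, 491, -391, 5, 137), (175, 492, -397, 3, 141), (182, 492, -401, 5, 143), (189, 492, -405, 6, 112), (196, 491, -405, 18, 42), (203, 493, -415, 5, 142), (210, 494, -421, 3, 126), (217, 493, -421, 15, 60)]
top 593 [480. 369.  44.]
scene 145 [472. 370.  44.]<stdin>:4: RuntimeWarning: invalid value encountered in cast
```

View pics/p8.png

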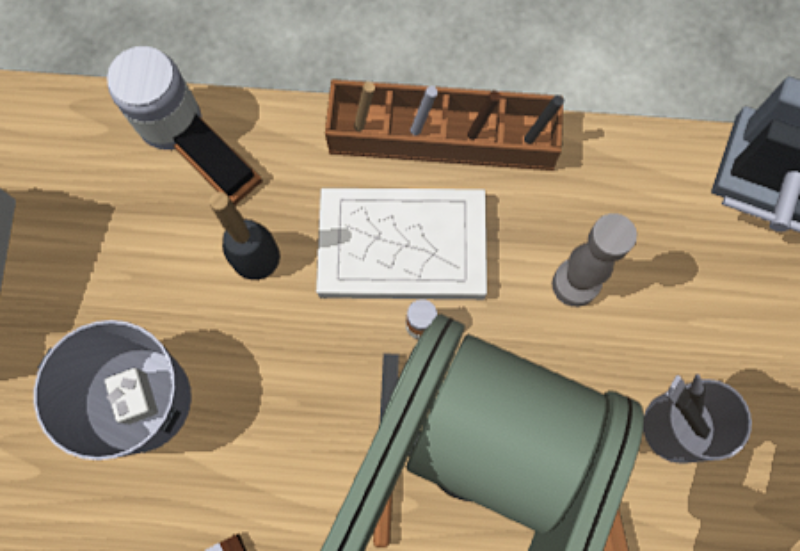

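The offcut is in the pail, with its top at z≈44. Both chisel heads are on the pot floor: point head about (516,-405,10), 30 mm off the axis; flat head about (491,-409,14), about 35 mm off. I'm handing the job in.

```bash
python3 - <<'E'
from plant import ctrl,sensors
ctrl.hold(0.3); print(sensors.read_state()['t']); ctrl.finish_job()
E
```

```text
35.9333
the job is handed in; nothing more can be done
```

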